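Gauge the heating block's bores and fit the matching spacers

TASK

Find out how deep the three bores of the heating block are with the orange-handled depth rod, in the order red, yellow, blue: before each bore rinse the rod by dipping its tip at least 2 cm into the white beaker, then touch it down on the bottom of the bore and keep it there for a moment. Hang the rod back in its stand, then put every brass spacer that is on the bench, stem up, into the bore it fills exactly, so that its brass face ends flush with the top of the block. Leave the beaker standing on the bench, and the tip box and the two bottles where they are.

Things in the scene. Friction and masses are not known exactly. Their poses are not given: they have to be found in the camera images.
- block: Fixed aluminium heating block, 100 (x) by 180 (y) by 60 mm high. Origin: centre of its underside, z up. Three bores, 44 mm wide and 56 mm apart, in a row along y; a coloured strip on top at the -x side of each names it: red at y = +56 mm, yellow 0, blue -56. One is 20, one 30, one 40 mm deep, in unknown order. Their flat dark bottoms (floor_a, _b, _c in the rules, in no known order) are not reported.
- bore_red (a point): Centre of the mouth of the red bore, level with the top face of the block (60 mm above the bench).
- bore_yellow (a point): Centre of the mouth of the yellow bore, level with the top face of the block (60 mm above the bench).
- bore_blue (a point): Centre of the mouth of the blue bore, level with the top face of the block (60 mm above the bench).
- stand: Fixed white rod stand: a round tube 92 mm high on a flat foot 84 mm in diameter; at the top 40 mm outside and 20 mm inside diameter, a little wider below. Origin: centre of its underside.
- stand_top (a point): Centre of the stand's upper rim, 92 mm above the bench; the rod's flange rests on this rim.
- rod: Depth rod, 100 g, hanging upright in the stand: steel shaft 8 mm in diameter and 85 mm long, above it an orange flange 32 mm in diameter and 5 mm thick, above that a round orange handle 22 mm in diameter and 55 mm long (90 to 145 mm from the tip). Origin: the centre of the tip's end face; z runs from the tip up to the handle. In the stand its origin lies 7 mm above the bench.
- rod_tip (a point): The tip of the depth rod (same point as its origin).
- beaker: Loose white open beaker, empty, 72 mm across the rim, 60 mm high, 4 mm wall, 250 g. Origin: centre of its underside; z up.
- beaker_rim (a point): Centre of the beaker's mouth, 60 mm above its underside.
- spacer_20: Brass spacer, a solid disc 38 mm in diameter and 20 mm long, with a white plastic grip stem on top, 18 mm in diameter and 36 mm tall; about 140 g, standing upright on the bench. Origin: centre of its underside; z up. It fits flush only in the bore that is 20 mm deep. May be absent.
- spacer_30: Brass spacer, a solid disc 38 mm in diameter and 30 mm long, with a white plastic grip stem on top, 18 mm in diameter and 36 mm tall; about 160 g, standing upright on the bench. Origin: centre of its underside; z up. It fits flush only in the bore that is 30 mm deep. May be absent.
- spacer_40: Brass spacer, a solid disc 38 mm in diameter and 40 mm long, with a white plastic grip stem on top, 18 mm in diameter and 36 mm tall; about 180 g, standing upright on the bench. Origin: centre of its underside; z up. It fits flush only in the bore that is 40 mm deep. May be absent.
- spacer_20_face (a point): Centre of the upper brass face of the 20 mm spacer (at the foot of its stem), 20 mm above its origin.
- spacer_30_face (a point): Centre of the upper brass face of the 30 mm spacer (at the foot of its stem), 30 mm above its origin.
- spacer_40_face (a point): Centre of the upper brass face of the 40 mm spacer (at the foot of its stem), 40 mm above its origin.
- tip_box: Bystander: purple tip box with a clear lid, 85 by 120 by 68 mm. Origin: centre of its underside.
- reagent: Bystander: white jar with a blue cap, 56 mm in diameter, 100 mm high. Origin: centre of its underside.
- amber: Bystander: amber bottle with a red cap, 48 mm in diameter, 85 mm high. Origin: centre of its underside.

How it is judged (in metres and radians):
On the way, in this order (a step that is already met when the one before it is completed fails the run):
1. the rod's tip is dipped at least 15 mm below the beaker's rim (before the red bore) (horizontal distance between rod_tip and beaker_rim below 0.03 m and z of rod_tip in the frame of beaker_rim below -0.015 m), for 0.2 s.
2. the rod's tip touches the bottom of the red bore (horizontal distance between rod_tip and bore_red below 0.021 m and z of rod_tip in the frame of block below 0.05 m and (contact force between rod and floor_a above 0.3 N or contact force between rod and floor_b above 0.3 N or contact force between rod and floor_c above 0.3 N)), for 0.2 s.
3. the rod's tip is dipped at least 15 mm below the beaker's rim (before the yellow bore) (all of step 1), for 0.2 s.
4. the rod's tip touches the bottom of the yellow bore (horizontal distance between rod_tip and bore_yellow below 0.021 m and z of rod_tip in the frame of block below 0.05 m and (contact force between rod and floor_a above 0.3 N or contact force between rod and floor_b above 0.3 N or contact force between rod and floor_c above 0.3 N)), for 0.2 s.
5. the rod's tip is dipped at least 15 mm below the beaker's rim (before the blue bore) (all of step 3), for 0.2 s.
6. the rod's tip touches the bottom of the blue bore (horizontal distance between rod_tip and bore_blue below 0.021 m and z of rod_tip in the frame of block below 0.05 m and (contact force between rod and floor_a above 0.3 N or contact force between rod and floor_b above 0.3 N or contact force between rod and floor_c above 0.3 N)), for 0.2 s.
7. the rod hangs in its stand again, let go (horizontal distance between rod and stand below 0.012 m and z of rod in the frame of stand below 0.012 m and angle between rod's own z axis and vertical below 0.12 rad and contact force between the fingers and rod below 0.05 N), for 0.3 s.
At the end, for the whole second after the job is handed in: Each spacer present is upright (0.1 rad) and at rest in a bore, within 8 mm of its axis, brass face within 3.5 mm of the block top; the rod hangs in the stand (12 mm, 5 mm up, 0.12 rad); the beaker stands upright on the bench; bystanders moved under 30 mm ((horizontal distance between spacer_20_face and bore_red below 0.008 m or horizontal distance between spacer_20_face and bore_yellow below 0.008 m or horizontal distance between spacer_20_face and bore_blue below 0.008 m) and z of spacer_20_face in the frame of block between 0.0565 and 0.0635 m and angle between each of spacer_20, spacer_30, spacer_40, beaker's own z axis and vertical below 0.1 rad and linear speed of each of spacer_20, spacer_30, spacer_40, rod below 0.02 m/s and (horizontal distance between spacer_30_face and bore_red below 0.008 m or horizontal distance between spacer_30_face and bore_yellow below 0.008 m or horizontal distance between spacer_30_face and bore_blue below 0.008 m) and z of spacer_30_face in the frame of block between 0.0565 and 0.0635 m and (horizontal distance between spacer_40_face and bore_red below 0.008 m or horizontal distance between spacer_40_face and bore_yellow below 0.008 m or horizontal distance between spacer_40_face and bore_blue below 0.008 m) and z of spacer_40_face in the frame of block between 0.0565 and 0.0635 m and horizontal distance between rod and stand below 0.012 m and z of rod in the frame of stand below 0.012 m and angle between rod's own z axis and vertical below 0.12 rad and height (world z) of beaker below 0.01 m and distance of each of tip_box, reagent, amber from where it was at the start of the episode below 0.03 m); the robot touches nothing.
It fails at once if the beaker is tipped over (angle between beaker's own z axis and vertical above 0.8 rad).
It fails at once if a bystander is pushed away or tipped (distance of any of tip_box, reagent, amber from where it was at the start of the episode above 0.03 m or angle between any of tip_box, reagent, amber's own z axis and vertical above 0.5 rad).
Of spacer_20, spacer_30, spacer_40 only 2 to 3 are there at a start; the rules pass over those that are not, and their reading is None.
At some moment in a run one of beaker, spacer_20, spacer_30, spacer_40 may be knocked a few centimetres aside while the robot is not near it.
It also fails if it takes over 192 s, if anything falls off the work surface, if the arm or the gripper's body presses on something with over 40 N, if the wrist force passes 120 N, or if a joint passes its speed limit or range.

ROBOT

A 6-joint arm with a two-finger parallel gripper is mounted at the origin on the work surface. World frame = base frame: x ahead of the robot, y to its left, z up, the work surface at z = 0. Lengths are in m, angles in degrees, forces in N, time in s.
With the tool pointing down it reaches from about 0.375 to 0.9 m from the base axis. Payload 3.1 kg.
Tool frame: the origin (TCP) lies at the very end of the fingers, on their centre line; the grasp point (between the pads) lies 19 mm behind it; z points along the fingers, y is the line along which they close (so a half turn about z gives the same grasp; the last joint's range is limited). The gripper opens to 87 mm and grips with 3 to 60 N. Pads are 19 mm wide; open, the fingers measure 117 mm over their backs; the gripper's body (75 mm by 190 mm) begins 51 mm behind the grasp point.
Start: joints at [61.392, 30.224, 82.088, -0, 67.689, -10.227], TCP at [0.197, 0.593, 0.223] pointing down, gripper open.
Joint ranges: [-176.69, 176.69], [-43.24, 126.21], [12.49, 139.97], [-82, 262], [0, 151.66], [-163.58, 163.58]. Speed limits (degrees/s): [159.86, 159.86, 180, 180, 180, 180].

INTERFACE

Orientations are given as [roll, pitch, yaw] about the fixed x, y, z axes, in that order (R = Rz(yaw) Ry(pitch) Rx(roll)).
In Python, from cell import ctrl gives the robot as it stands.
- The arm moves only by the tool step_arm, never from a script. Its argument "motion" is a list of rows, each a list of 3 entries, a list of its own where there are three numbers: the shift along the tool's x, y, z in units of 100 mm (1.0 is 100 mm), then the turn about the tool's z in units of 180 degrees (1.0 is 180 degrees), then the gripper command: -1 is shut, 1 is fully open, values between are in proportion. In form: [[[x, y, z], spin, grip], ...]. A call has 1 to 12 rows; each row is the pose to reach, as a shift and turn from the pose commanded when the call began, along the tool's axes at that moment, turning the shorter way round; what a row does not reach only later rows make up. A row lasts 1/10 s, in which the tool goes at most 50 mm and 8.59 degrees, less where a joint would pass 70% of its speed; a pose out of reach is approached as far as the arm can. A call with a number of a shift or a turn outside -1 to 1 is refused whole. A call with a gripper value outside its range is refused whole. The fingers move at their own pace and stop on an object; "grip_force" is the grip in N (left out, the last holds). Time passes only in rows, so rows that repeat a pose let the fingers close. It gives the time, the measured TCP pose, the force, the opening and the grip force at its end, in the units of the state.
- ctrl.observe(): the state, without advancing time (a new reading comes with each control period).
- ctrl.get_image(name): name is "scene" or "top"; returns a dict with "color" (384x512x3 uint8, red, green, blue), "z_map" (384x512 float32, m along the optical axis (not along the pixel's ray), 0 where there is no reading), "fovy" (degrees; the focal length in pixels is half the picture's height over the tangent of half this angle, whatever the lens; pixels are square), "cx", "cy" (the principal point, pixels), "D" ([k1, k2, p1, p2, k3] as OpenCV has them; the pictures are not rectified), "rvec" (rotation vector, rad) and "tvec" (3), from world to camera coordinates, as OpenCV has them. Camera axes: x right, y down, z forward; pixel columns grow to the right and rows downward; lengths in m; the calibration is good to about 2 mm. A picture is of the moment at which its call begins.
- ctrl.job_done(): hands the job in; it is judged then, once.
The state is a dict: "time": time; "joints": joint angles; "qd": joint speeds; "effort": joint torques, N m; "position": TCP position; "tcp_rot": TCP orientation; "wrist_force": force on the tool from outside, world axes, zero at the start; "ft_torque": the same for the moment, N m; "opening": opening from 0.0 (shut) to 1.0 (fully open); "gripper_force": force on a finger pad.
Only numpy, scipy, OpenCV 4.12 (cv2) and the standard library are available. Lean on these libraries where they do the work, as an engineer would, in place of code of your own. Each camera call takes 0.05 s, during which the arm holds its last target. There are 200 camera calls.

## Working session

There is one attempt and no reset: what is moved stays moved. The work goes in short steps, Python scripts to look and compute and a tool call to move; the robot and the scene stay as the last step left them, time stands still between calls to the robot, and variables do not carry over. Pictures are saved under pics/ and viewed, at most 14 in all, crops included, and the job is handed in when it is done.

Besides the shell and the picture viewer there is one more tool, called in YAML: its name, and indented under it one key for each argument. step_arm: Moves the arm, as the interface text tells. Shifts and turns lie within -1 to 1; 1 stands for 100 mm of shift or 180 degrees of turn. Its arguments: {"type":"object","properties":{"motion":{"type":"array"},"grip_force":{"type":"number"}},"required":["motion"]}

```bash
mkdir -p pics
cat > h.py <<'E'
import numpy as np, cv2
from cell import ctrl
def K(im):
    h,w=im["color"].shape[:2]; f=h/2/np.tan(np.radians(im["fovy"])/2)
    return np.array([[f,0,im["cx"]],[0,f,im["cy"]],[0,0,1.]])
def cloud(im):
    h,w=im["z_map"].shape; u,v=np.meshgrid(np.arange(w),np.arange(h))
    p=np.stack([u,v],-1).reshape(-1,1,2).astype(float)
    n=cv2.undistortPoints(p,K(im),np.array(im["D"],float)).reshape(h,w,2)
    z=im["z_map"][...,None]; P=np.concatenate([n*z,z],-1)
    R=cv2.Rodrigues(np.array(im["rvec"],float))[0]
    W=(P-np.array(im["tvec"],float).ravel())@R
    W[im["z_map"]==0]=np.nan
    return W
def rec(name):
    im=ctrl.get_image(name); return im,cloud(im)
def save(im,fn,box=None,s=1.5):
    c=im["color"][...,::-1]
    if box: c=c[box[1]:box[3],box[0]:box[2]]
    cv2.imwrite(fn,cv2.resize(c,None,fx=s,fy=s,interpolation=cv2.INTER_CUBIC))
E
python3 - <<'E'
from h import *
for n in("top","scene"):
    im,W=rec(n); save(im,f"pics/{n}0.png"); np.savez(n,W=W,c=im["color"])
    R=cv2.Rodrigues(np.array(im["rvec"],float))[0]; print(n,-R.T@np.array(im["tvec"]).ravel(),R[2])
o=ctrl.observe();print(o["position"],o["tcp_rot"],o["time"],o["wrist_force"],o["opening"])
E
```

```text
top [0.54011765 0.06481142 0.89891511] [ 0.08004038 -0.03647567 -0.99612402]
scene [ 1.26864682 -0.04907017  0.87981023] [-0.64964195  0.09775485 -0.75392926]
[0.19672532 0.59254406 0.22168835] [-1.79890766e+02 -1.91546862e-02  1.61620113e+02] 0.1 [-0.66908509  0.63319081  0.67817921] 0.9996807809757534
```

View pics/top0.png

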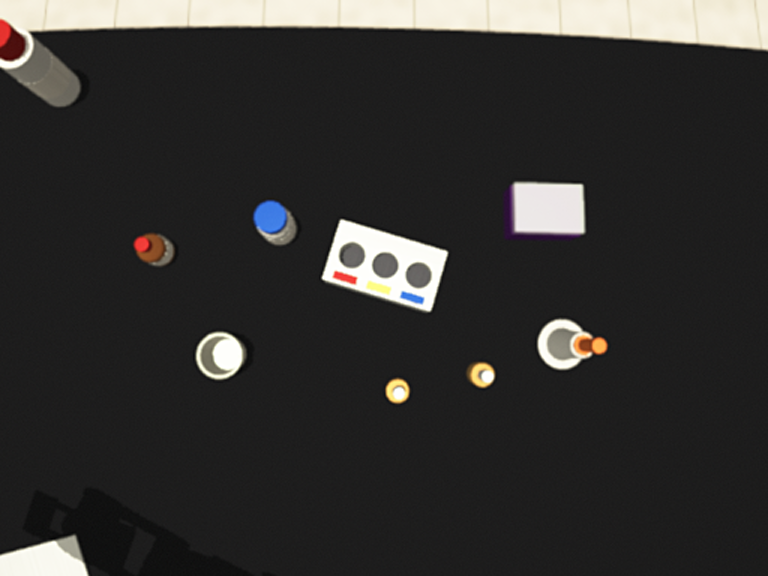

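View pics/scene0.png

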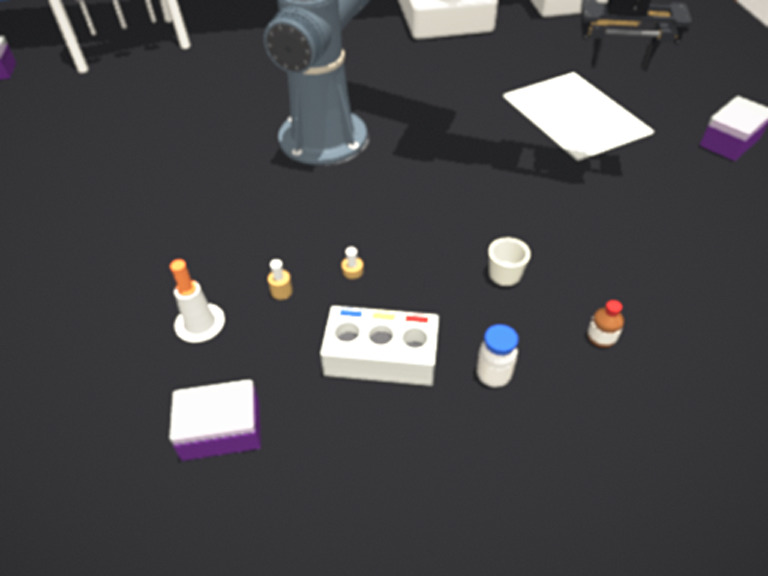

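The top view (1.5x) shows the block at about (385,265), with red, yellow and blue bores at (352,255), (385,265) and (418,275). The beaker is at (220,355), the rod and stand at (562,344) with the handle top at (599,346), and two spacers at (398,391) and (481,375). Next I measure these from the depth clouds.

```bash
cat > m.py <<'E'
from h import *
def circ(P):
    # robust enclosing circle of a top face
    (x,y),r=cv2.minEnclosingCircle(P[:,:2].astype(np.float32)); return np.round([x,y,r],4), np.round(np.median(P,0),4),len(P)
def pts(W,box,z0,z1):
    b=[int(k/1.5) for k in box]; P=W[b[1]:b[3],b[0]:b[2]].reshape(-1,3)
    return P[(P[:,2]>z0)&(P[:,2]<z1)]
E
python3 - <<'E'
from m import *
T=np.load("top.npz")["W"];S=np.load("scene.npz")["W"]
B=pts(T,(315,210,460,320),.05,.07); print("block z",np.median(B[:,2]),cv2.minAreaRect((B[:,:2]*1000).astype(np.float32)))
Bs=pts(S,(315,300,445,385),.055,.066); print("blockS",np.median(Bs[:,2]),cv2.minAreaRect((Bs[:,:2]*1000).astype(np.float32)))
for nm,uv in dict(red=(352,255),yel=(385,265),blu=(418,275)).items():
    u,v=[int(k/1.5) for k in uv]; print(nm,np.nanmedian(T[v-4:v+5,u-4:u+5].reshape(-1,3),0))
for n,W,bx in(("T",T,(185,320,260,390)),("S",S,(480,230,540,290))): print("beaker",n,circ(pts(W,bx,.055,.066)))
for n,W,bx in(("T",T,(375,370,420,412)),("T",T,(460,355,505,395)),("S",S,(335,240,370,285)),("S",S,(262,255,298,302))):
    P=pts(W,bx,.015,.09); print("spacer",n,np.round(np.percentile(P[:,2],[5,25,50,75,90,97,100]),4),)
    m=P[:,2].max(); print("  stemtop",circ(P[P[:,2]>m-.006]))
    for L in(.02,.03,.04):
        q=P[abs(P[:,2]-L)<.004]
        if len(q)>3: print("  face",L,circ(q))
for n,W,bx in(("T",T,(535,315,615,375)),("S",S,(160,250,230,345))):
    P=pts(W,bx,.003,.2); m=P[:,2].max(); print("rod",n,m,circ(P[P[:,2]>.145]),circ(P[abs(P[:,2]-.094)<.006]))
    q=P[P[:,2]<.02];print("  foot",circ(q))
for n,W,bx in(("reagent",T,(250,195,300,250)),("amber",T,(130,230,180,270)),("box",T,(505,175,590,240))):
    P=pts(W,bx,.02,.12); print(n,P[:,2].max(),np.round(np.r_[P[:,:2].min(0),P[:,:2].max(0)],3))
E
```

```text
block z 0.05964392871592056 ((653.736328125, 34.78752136230469), (180.3943634033203, 100.61157989501953), 73.50181579589844)
blockS 0.06062816410299729 ((648.5345458984375, 33.444297790527344), (180.5048828125, 105.71665954589844), 73.64452362060547)
red [0.67485622 0.08987318 0.01990086]
yel [0.65731654 0.03487556 0.03956565]
blu [ 0.6414543  -0.02056748  0.02958727]
beaker T (array([0.5081, 0.2966, 0.0362]), array([0.5067, 0.2971, 0.0588]), 161)
beaker S (array([0.5041, 0.2973, 0.0373]), array([0.4999, 0.2973, 0.0596]), 143)
spacer T [0.017  0.0186 0.0198 0.049  0.0554 0.0568 0.0587]
  stemtop (array([0.4486, 0.0121, 0.0088]), array([0.4486, 0.0133, 0.0551]), 41)
  face 0.02 (array([0.4484, 0.0124, 0.019 ]), array([0.4519, 0.0137, 0.019 ]), 127)
spacer T [0.0267 0.038  0.0395 0.0619 0.0753 0.0768 0.0784]
  stemtop (array([ 0.4761, -0.1263,  0.009 ]), array([ 0.4759, -0.1273,  0.0754]), 41)
  face 0.02 (array([ 0.4779, -0.117 ,  0.0165]), array([ 0.4764, -0.1097,  0.019 ]), 9)
  face 0.03 (array([ 0.4811, -0.1174,  0.0157]), array([ 0.4849, -0.1097,  0.0284]), 11)
  face 0.04 (array
[... 865 characters left out ...]
405]), 88)
rod T 0.1543476267683624 (array([ 0.5269, -0.2743,  0.0111]), array([ 0.5262, -0.2733,  0.1508]), 84) (array([ 0.526 , -0.2741,  0.0196]), array([ 0.5275, -0.2656,  0.0934]), 119)
  foot (array([ 0.5303, -0.3037,  0.0765]), array([ 0.5289, -0.2566,  0.0046]), 312)
rod S 0.1550348971497797 (array([ 0.5237, -0.2748,  0.0118]), array([ 0.5253, -0.2738,  0.1516]), 61) (array([ 0.5236, -0.2743,  0.02  ]), array([ 0.5323, -0.2699,  0.0937]), 112)
  foot (array([ 0.446 , -0.2939,  0.1426]), array([ 0.532 , -0.2686,  0.0049]), 479)
reagent 0.10382194429583613 [0.694 0.186 0.747 0.237]
amber 0.08761679484052622 [0.658 0.394 0.703 0.439]
box 0.07286743473428202 [ 0.708 -0.294  0.792 -0.173]
```

The depth maps suggest the bores are red 40, yellow 20 and blue 30 mm deep. The spacers present are the 20 mm at (0.447, 0.012) and the 40 mm at (0.475, -0.127). The rod handle is at (0.525, -0.274). I'll move to the rod and turn the tool to yaw 73, so the fingers close across the bore row.

step_arm:
  motion:
    - [[-0.2,-0.2,0],0.04,0.3]
    - [[-0.5,-0.5,0],0.09,0.3]
    - [[-0.8,-0.8,0],0.13,0.3]
    - [[-1,-1,0],0.18,0.3]
    - [[-1,-1,0],0.22,0.3]
    - [[-1,-1,0],0.27,0.3]
    - [[-1,-1,0],0.31,0.3]
    - [[-1,-1,0],0.36,0.3]
    - [[-1,-1,0],0.4,0.3]
    - [[-1,-1,0],0.45,0.3]
    - [[-1,-1,0],0.492,0.3]
    - [[-1,-1,0],0.492,0.3]

```text
time: 1.3
position: [0.2602, 0.4664, 0.2222]
tcp_rot: [-180.0, 0.1, 73.1]
wrist_force: [1.2, 0.4, -0.4]
opening: 0.647
gripper_force: 0.0
```

step_arm:
  motion:
    - [[-0.3,0.3,0],0,0.3]
    - [[-0.6,0.6,0],0,0.3]
    - [[-0.9,0.9,0],0,0.3]

```text
time: 1.6
position: [0.3204, 0.3533, 0.2223]
tcp_rot: [-180.0, 0.0, 73.4]
wrist_force: [0.6, -0.3, -0.4]
opening: 0.652
gripper_force: 0.0
```

step_arm:
  motion:
    - [[-0.3,0.3,0],0,0.3]
    - [[-0.6,0.6,0],0,0.3]
    - [[-0.9,0.9,0],0,0.3]

```text
time: 1.9
position: [0.3805, 0.2405, 0.2225]
tcp_rot: [-180.0, 0.0, 73.3]
wrist_force: [0.7, -0.1, 0.3]
opening: 0.65
gripper_force: 0.0
```

step_arm:
  motion:
    - [[-0.3,0.3,0],0,0.3]
    - [[-0.6,0.6,0],0,0.3]
    - [[-0.9,0.9,0],0,0.3]

```text
time: 2.2
position: [0.4405, 0.1281, 0.2225]
tcp_rot: [-180.0, -0.0, 73.3]
wrist_force: [0.7, 0.4, 0.5]
opening: 0.649
gripper_force: 0.0
```

step_arm:
  motion:
    - [[-0.3,0.3,0],0,0.3]
    - [[-0.6,0.6,0],0,0.3]
    - [[-0.9,0.9,0],0,0.3]

```text
time: 2.5
position: [0.5003, 0.0157, 0.2224]
tcp_rot: [-180.0, -0.0, 73.2]
wrist_force: [0.8, -0.1, 0.1]
opening: 0.65
gripper_force: 0.0
```

step_arm:
  motion:
    - [[-0.3,0.3,0],0,0.3]
    - [[-0.6,0.6,0],0,0.3]
    - [[-0.9,0.9,0],0,0.3]

```text
time: 2.8
position: [0.5602, -0.0965, 0.2223]
tcp_rot: [-180.0, -0.0, 73.2]
wrist_force: [0.8, 0.1, -0.6]
opening: 0.647
gripper_force: 0.0
```

step_arm:
  motion:
    - [[-0.3,0,0],0,0.3]
    - [[-0.6,0,0],0,0.3]
    - [[-0.9,0,0],0,0.3]
    - [[-0.9,0,0],0,0.3]
    - [[-0.9,0,0],0,0.3]

```text
time: 3.3
position: [0.5332, -0.1813, 0.2222]
tcp_rot: [-180.0, -0.0, 73.1]
wrist_force: [0.6, -0.1, -0.9]
opening: 0.648
gripper_force: 0.0
```

```bash
cat > go.py <<'E'
import sys
from h import *
# print the motion (tool units) to world targets, chained: x y z per arg
o=ctrl.observe(); p=np.array(o["position"]); y=np.radians(o["tcp_rot"][2])
print("t",round(o["time"],1),"pos",np.round(p,4),"rot",np.round(o["tcp_rot"],2),"F",np.round(o["wrist_force"],2),"open",round(o["opening"],3),"gf",np.round(o["gripper_force"],1))
ax=np.array([[np.cos(y),np.sin(y),0],[np.sin(y),-np.cos(y),0],[0,0,-1]])
for a in sys.argv[1:]:
    q=np.array([float(k) for k in a.split(",")]); print(a,np.round(ax@(q-p)*10,3)); p=q
E
python3 go.py .525,-.274,.112
```

```text
t 3.3 pos [ 0.5332 -0.1813  0.2222] rot [-1.7996e+02 -4.0000e-02  7.3080e+01] F [ 0.61 -0.07 -0.87] open 0.648 gf 0.0
.525,-.274,.112 [-0.911  0.192  1.102]
```

step_arm:
  motion:
    - [[-0.3,0.06,0],0,0.3]
    - [[-0.6,0.13,0],0,0.3]
    - [[-0.91,0.19,0],0,0.3]
    - [[-0.91,0.19,0],0,0.3]
    - [[-0.91,0.19,0.25],0,0.3]
    - [[-0.91,0.19,0.5],0,0.3]
    - [[-0.91,0.19,0.75],0,0.3]
    - [[-0.91,0.19,0.9],0,0.3]
    - [[-0.91,0.19,1.0],0,0.3]
    - [[-0.91,0.19,1.0],0,0.3]

```text
time: 4.3
position: [0.5248, -0.2717, 0.1212]
tcp_rot: [-179.8, -0.1, 73.2]
wrist_force: [0.9, -0.7, -0.7]
opening: 0.646
gripper_force: 0.0
```

step_arm:
  motion:
    - [[0,0,0.05],0,0.3]
    - [[0,0,0.1],0,0.3]
    - [[0,0,0.1],0,-0.2]
    - [[0,0,0.1],0,-1]
    - [[0,0,0.1],0,-1]
    - [[0,0,0.1],0,-1]
    - [[0,0,0.1],0,-1]
    - [[0,0,0.1],0,-1]
    - [[0,0,0.1],0,-1]
    - [[0,0,0.1],0,-1]
  grip_force: 25

```text
time: 5.3
position: [0.5252, -0.2737, 0.1127]
tcp_rot: [180.0, 0.0, 73.1]
wrist_force: [-0.6, 0.8, 1.8]
opening: 0.244
gripper_force: 25.0
```

step_arm:
  motion:
    - [[0,0,-0.2],0,-1]
    - [[0,0,-0.4],0,-1]
    - [[0,0,-0.6],0,-1]
    - [[0,0,-0.8],0,-1]
    - [[0,0,-1.0],0,-1]
    - [[0,0,-1.0],0,-1]

```text
time: 5.9
position: [0.5268, -0.2747, 0.2152]
tcp_rot: [179.7, 0.1, 73.1]
wrist_force: [0.8, -0.1, -0.3]
opening: 0.246
gripper_force: 25.0
```

```bash
python3 - <<'E'
from m import *
for n in("top","scene"):
    im,W=rec(n); save(im,f"pics/{n}1.png"); np.savez(n,W=W,c=im["color"])
T=np.load("top.npz")["W"]
print(circ(pts(T,(185,320,260,390),.055,.066)))
E
python3 go.py .506,.297,.215
```

```text
(array([0.5073, 0.297 , 0.0362]), array([0.505 , 0.2975, 0.0588]), 163)
t 6.0 pos [ 0.525  -0.2734  0.2122] rot [-179.99   -0.     73.06] F [-0.11  0.26 -1.3 ] open 0.245 gf 25.0
.506,.297,.215 [ 5.401 -1.844 -0.028]
```

View pics/scene1.png

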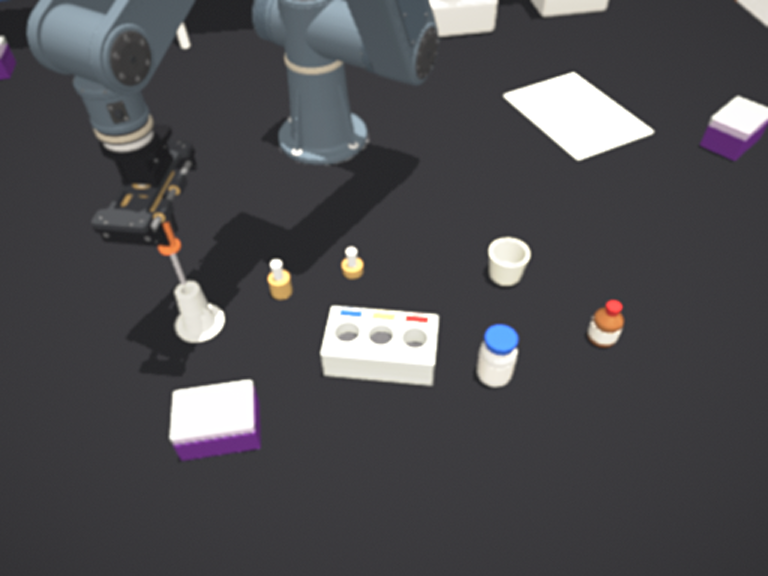

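The rod is held upright at about (175,245), its tip above the stand mouth. The beaker has not moved. I'll carry the rod to the beaker.

step_arm:
  motion:
    - [[0.2,-0.07,-0.05],0,-1]
    - [[0.5,-0.17,-0.05],0,-1]
    - [[0.9,-0.31,-0.05],0,-1]

```text
time: 6.3
position: [0.5211, -0.1774, 0.2163]
tcp_rot: [-179.9, -0.0, 72.9]
wrist_force: [0.5, 0.7, -1.2]
opening: 0.25
gripper_force: 25.0
```

step_arm:
  motion:
    - [[0.3,-0.1,0],0,-1]
    - [[0.6,-0.2,0],0,-1]
    - [[0.9,-0.31,0],0,-1]

```text
time: 6.6
position: [0.5169, -0.0805, 0.2164]
tcp_rot: [-179.8, -0.0, 73.1]
wrist_force: [-0.1, 0.3, -1.0]
opening: 0.247
gripper_force: 25.0
```

step_arm:
  motion:
    - [[0.3,-0.1,0],0,-1]
    - [[0.6,-0.2,0],0,-1]
    - [[0.9,-0.31,0],0,-1]

```text
time: 6.9
position: [0.5132, 0.0143, 0.2164]
tcp_rot: [-179.8, -0.0, 73.1]
wrist_force: [0.9, 0.9, -1.1]
opening: 0.25
gripper_force: 25.0
```

step_arm:
  motion:
    - [[0.3,-0.1,0],0,-1]
    - [[0.6,-0.2,0],0,-1]
    - [[0.9,-0.31,0],0,-1]

```text
time: 7.2
position: [0.5095, 0.1091, 0.2164]
tcp_rot: [-179.8, 0.0, 73.1]
wrist_force: [-0.4, -0.2, -1.2]
opening: 0.244
gripper_force: 25.0
```

step_arm:
  motion:
    - [[0.3,-0.1,0],0,-1]
    - [[0.6,-0.2,0],0,-1]
    - [[0.9,-0.31,0],0,-1]

```text
time: 7.5
position: [0.506, 0.204, 0.2163]
tcp_rot: [-179.8, 0.1, 73.1]
wrist_force: [0.3, -0.1, -0.4]
opening: 0.247
gripper_force: 25.0
```

step_arm:
  motion:
    - [[0.3,-0.1,0],0,-1]
    - [[0.6,-0.2,0],0,-1]
    - [[0.8,-0.27,0],0,-1]
    - [[0.9,-0.31,0],0,-1]
    - [[0.9,-0.31,0],0,-1]

```text
time: 8.0
position: [0.503, 0.2984, 0.2165]
tcp_rot: [-179.9, 0.1, 73.2]
wrist_force: [-0.7, 0.1, -1.1]
opening: 0.241
gripper_force: 25.0
```

```bash
python3 - <<'E'
from m import *
im,W=rec("scene"); save(im,"pics/scene2.png",(280,60,440,260),3)
P=pts(W,(480,200,545,290),.057,.063);print(circ(P))
P=W[60:260,280:440].reshape(-1,3); c=im["color"][60:260,280:440].reshape(-1,3).astype(int)
m=(c[:,0]>150)&(c[:,1]<130)&(c[:,2]<90)&(P[:,2]>.1);q=P[m];print("orange",len(q),np.round([q.min(0),q.max(0)],4))
E
python3 go.py .506,.297,.142
```

```text
(array([0.5039, 0.295 , 0.0364]), array([0.4977, 0.2972, 0.0605]), 103)
orange 35 [[0.4753 0.2685 0.1954]
 [0.5224 0.3098 0.3082]]
t 8.1 pos [0.5034 0.2972 0.2167] rot [-1.7991e+02  1.0000e-01  7.3150e+01] F [ 0.37 -0.62 -1.24] open 0.248 gf 25.0
.506,.297,.142 [0.005 0.026 0.747]
```

View pics/scene2.png

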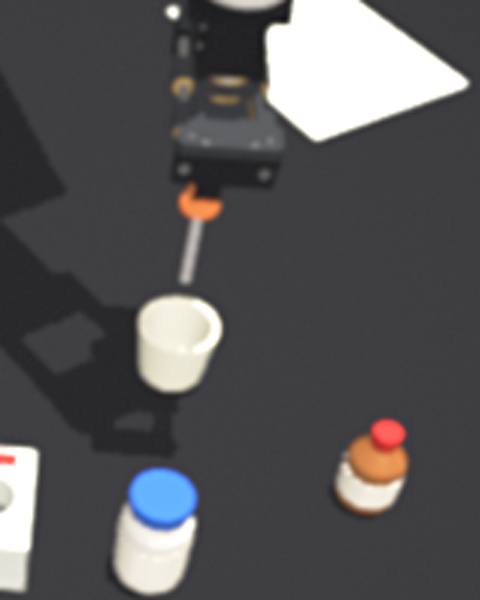

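The shaft axis points into the beaker mouth at (180,325). Dip now, then go on to the red bore.

step_arm:
  motion:
    - [[0,0.02,0.2],0,-1]
    - [[0,0.02,0.4],0,-1]
    - [[0,0.02,0.6],0,-1]
    - [[0,0.02,0.8],0,-1]
    - [[0,0.02,0.8],0,-1]
    - [[0,0.02,0.8],0,-1]
    - [[0,0.02,0.8],0,-1]
    - [[0,0.02,0.8],0,-1]
    - [[0,0.02,0.5],0,-1]
    - [[0,0.02,0.2],0,-1]
    - [[0,0.02,0],0,-1]
    - [[0,0.02,0],0,-1]

```text
time: 9.25
position: [0.509, 0.2976, 0.2217]
tcp_rot: [179.6, -0.3, 73.1]
wrist_force: [0.8, -0.1, -0.3]
opening: 0.245
gripper_force: 25.0
```

```bash
python3 go.py .668,.088,.2165
```

```text
t 9.2 pos [0.509  0.2976 0.2217] rot [179.58  -0.31  73.08] F [ 0.78 -0.08 -0.29] open 0.245 gf 25.0
.668,.088,.2165 [-1.542  2.132  0.052]
```

step_arm:
  motion:
    - [[-0.17,0.24,0],0,-1]
    - [[-0.34,0.48,0],0,-1]
    - [[-0.51,0.72,0],0,-1]

```text
time: 9.55
position: [0.5603, 0.2262, 0.2167]
tcp_rot: [-179.9, 0.0, 73.1]
wrist_force: [-0.6, -0.2, -0.7]
opening: 0.248
gripper_force: 25.0
```

step_arm:
  motion:
    - [[-0.17,0.24,0],0,-1]
    - [[-0.34,0.48,0],0,-1]
    - [[-0.51,0.72,0],0,-1]

```text
time: 9.85
position: [0.6144, 0.156, 0.2163]
tcp_rot: [-179.9, 0.0, 73.1]
wrist_force: [0.3, 0.3, -0.8]
opening: 0.247
gripper_force: 25.0
```

step_arm:
  motion:
    - [[-0.17,0.24,0],0,-1]
    - [[-0.34,0.48,0],0,-1]
    - [[-0.51,0.72,0],0,-1]
    - [[-0.51,0.72,0],0,-1]
    - [[-0.51,0.72,0],0,-1]

```text
time: 10.35
position: [0.6679, 0.0867, 0.2162]
tcp_rot: [-179.9, 0.0, 73.0]
wrist_force: [0.8, 0.4, -1.0]
opening: 0.248
gripper_force: 25.0
```

```bash
python3 - <<'E'
from m import *
im,W=rec("scene"); save(im,"pics/scene3.png",(190,110,330,270),3.5)
E
python3 go.py .668,.088,.1257
```

```text
t 10.4 pos [0.6675 0.0876 0.2164] rot [-1.7984e+02  1.0000e-02  7.3050e+01] F [-0.93 -0.61 -1.31] open 0.244 gf 25.0
.668,.088,.1257 [0.005 0.004 0.907]
```

View pics/scene3.png

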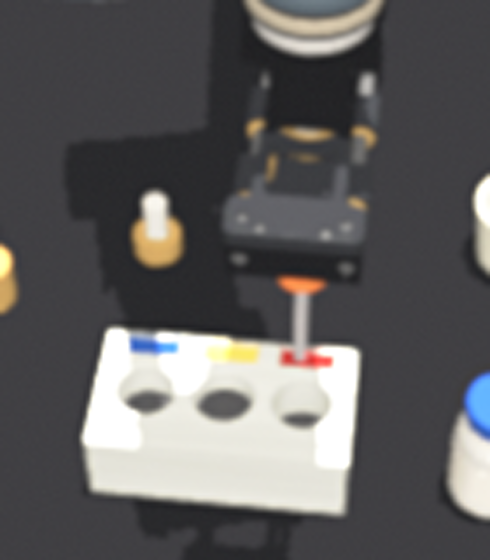

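The rod hangs over the red bore, its tip at about (301,360) with the bore mouth below at (301,405). I'll lower it to just above the expected floor, then creep down.

step_arm:
  motion:
    - [[0,0,0.2],0,-1]
    - [[0,0,0.4],0,-1]
    - [[0,0,0.6],0,-1]
    - [[0,0,0.75],0,-1]
    - [[0,0,0.85],0,-1]
    - [[0,0,0.88],0,-1]
    - [[0,0,0.88],0,-1]
    - [[0,0,0.88],0,-1]

```text
time: 11.2
position: [0.6693, 0.0874, 0.1305]
tcp_rot: [179.9, -0.0, 73.1]
wrist_force: [-0.5, -0.4, -0.5]
opening: 0.245
gripper_force: 25.0
```

step_arm:
  motion:
    - [[0,0,0.01],0,-1]
    - [[0,0,0.02],0,-1]
    - [[0,0,0.03],0,-1]
    - [[0,0,0.03],0,-1]
    - [[0,0,0.03],0,-1]

```text
time: 11.7
position: [0.6686, 0.0872, 0.1266]
tcp_rot: [180.0, -0.0, 73.1]
wrist_force: [-0.3, -0.3, -0.7]
opening: 0.247
gripper_force: 25.0
```

step_arm:
  motion:
    - [[0,0,0.01],0,-1]
    - [[0,0,0.02],0,-1]
    - [[0,0,0.02],0,-1]
    - [[0,0,0.02],0,-1]

```text
time: 12.1
position: [0.669, 0.0873, 0.1259]
tcp_rot: [179.9, -0.0, 73.1]
wrist_force: [-1.4, 0.4, 4.9]
opening: 0.247
gripper_force: 25.0
```

Contact of about 6 N with the tip at 20 mm, so the red bore is 40 mm deep. Hold, lift and return to the beaker.

step_arm:
  motion:
    - [[0,0,0.01],0,-1]
    - [[0,0,0.01],0,-1]
    - [[0,0,0.01],0,-1]
    - [[0,0,0.01],0,-1]
    - [[0,0,0.01],0,-1]

```text
time: 12.6
position: [0.6693, 0.0874, 0.1259]
tcp_rot: [179.9, -0.0, 73.1]
wrist_force: [-1.9, 1.8, 8.5]
opening: 0.244
gripper_force: 25.0
```

step_arm:
  motion:
    - [[0,0,-0.1],0,-1]
    - [[0,0,-0.3],0,-1]
    - [[0,0,-0.6],0,-1]
    - [[0,0,-0.94],0,-1]
    - [[0,0,-0.94],0,-1]
    - [[0,0,-0.94],0,-1]

```text
time: 13.2
position: [0.6689, 0.0873, 0.2185]
tcp_rot: [179.9, -0.0, 73.1]
wrist_force: [-0.8, 0.5, -1.2]
opening: 0.246
gripper_force: 25.0
```

step_arm:
  motion:
    - [[0.17,-0.24,0],0,-1]
    - [[0.34,-0.48,0],0,-1]
    - [[0.51,-0.72,0],0,-1]

```text
time: 13.5
position: [0.6125, 0.1573, 0.2152]
tcp_rot: [-179.8, 0.1, 73.0]
wrist_force: [0.6, 0.2, -1.0]
opening: 0.243
gripper_force: 25.0
```

```bash
cat > bk.py <<'E'
from m import *
im,W=rec("scene")
P=W.reshape(-1,3); c=im["color"].reshape(-1,3).astype(int)
s=(c.max(1)-c.min(1)<60)&(c.min(1)>110)&(P[:,2]>.052)&(P[:,2]<.066)&(P[:,0]>.38)&(P[:,0]<.6)&(P[:,1]>.2)&(P[:,1]<.4)
print("beaker S",circ(P[s]))
E
python3 bk.py; python3 go.py .505,.297,.2165
```

```text
beaker S (array([0.5048, 0.2946, 0.038 ]), array([0.4972, 0.2961, 0.0591]), 179)
t 13.6 pos [0.6083 0.1616 0.2151] rot [-179.42    0.     73.19] F [-3.13  2.2  -1.18] open 0.245 gf 25.0
.505,.297,.2165 [ 0.997 -1.381 -0.014]
```

step_arm:
  motion:
    - [[0.17,-0.24,0],0,-1]
    - [[0.34,-0.48,0],0,-1]
    - [[0.51,-0.72,0],0,-1]

```text
time: 13.85
position: [0.5587, 0.2271, 0.2155]
tcp_rot: [-179.8, 0.1, 73.0]
wrist_force: [1.1, 0.5, -1.5]
opening: 0.245
gripper_force: 25.0
```

step_arm:
  motion:
    - [[0.17,-0.24,0],0,-1]
    - [[0.34,-0.48,0],0,-1]
    - [[0.51,-0.72,0],0,-1]
    - [[0.51,-0.72,0],0,-1]
    - [[0.51,-0.72,0],0,-1]
    - [[0.51,-0.72,0],0,-1]

```text
time: 14.45
position: [0.5068, 0.2958, 0.2167]
tcp_rot: [-180.0, 0.1, 73.0]
wrist_force: [-0.4, 0.6, -0.8]
opening: 0.242
gripper_force: 25.0
```

```bash
python3 bk.py; python3 go.py .505,.297,.137
```

```text
beaker S (array([0.5031, 0.2959, 0.0376]), array([0.5011, 0.2975, 0.059 ]), 181)
t 14.5 pos [0.5071 0.2957 0.2169] rot [-1.7998e+02  5.0000e-02  7.3000e+01] F [ 0.07  0.32 -0.79] open 0.248 gf 25.0
.505,.297,.137 [ 0.007 -0.024  0.799]
```

step_arm:
  motion:
    - [[0,-0.02,0.2],0,-1]
    - [[0,-0.02,0.4],0,-1]
    - [[0,-0.02,0.6],0,-1]
    - [[0,-0.02,0.8],0,-1]
    - [[0,-0.02,0.8],0,-1]
    - [[0,-0.02,0.8],0,-1]
    - [[0,-0.02,0.8],0,-1]
    - [[0,-0.02,0.8],0,-1]
    - [[0,-0.02,0.5],0,-1]
    - [[0,-0.02,0.2],0,-1]
    - [[0,-0.02,0],0,-1]
    - [[0,-0.02,0],0,-1]

```text
time: 15.7
position: [0.5071, 0.2982, 0.2218]
tcp_rot: [179.6, -0.3, 73.1]
wrist_force: [1.6, -0.1, -1.2]
opening: 0.248
gripper_force: 25.0
```

step_arm:
  motion:
    - [[-0.23,0.24,0],0,-1]
    - [[-0.46,0.48,0],0,-1]
    - [[-0.69,0.72,0],0,-1]

```text
time: 16.0
position: [0.5531, 0.2094, 0.2167]
tcp_rot: [-179.9, 0.0, 73.1]
wrist_force: [0.6, 0.0, -1.5]
opening: 0.245
gripper_force: 25.0
```

step_arm:
  motion:
    - [[-0.23,0.24,0],0,-1]
    - [[-0.46,0.48,0],0,-1]
    - [[-0.69,0.72,0],0,-1]

```text
time: 16.3
position: [0.602, 0.122, 0.2165]
tcp_rot: [-179.9, 0.0, 73.1]
wrist_force: [-0.0, -0.4, -1.6]
opening: 0.244
gripper_force: 25.0
```

step_arm:
  motion:
    - [[-0.23,0.24,0],0,-1]
    - [[-0.46,0.48,0],0,-1]
    - [[-0.69,0.72,0],0,-1]
    - [[-0.69,0.72,0],0,-1]
    - [[-0.69,0.72,0],0,-1]
    - [[-0.69,0.72,0],0,-1]

```text
time: 16.9
position: [0.6498, 0.0371, 0.2167]
tcp_rot: [-179.9, -0.0, 73.1]
wrist_force: [0.3, 0.1, -0.5]
opening: 0.25
gripper_force: 25.0
```

```bash
python3 go.py .652,.034,.1457
```

```text
t 16.9 pos [0.6498 0.0371 0.2167] rot [-179.87   -0.     73.09] F [ 0.3   0.07 -0.45] open 0.25 gf 25.0
.652,.034,.1457 [-0.024  0.031  0.71 ]
```

step_arm:
  motion:
    - [[-0.02,0.03,0.2],0,-1]
    - [[-0.02,0.03,0.4],0,-1]
    - [[-0.02,0.03,0.55],0,-1]
    - [[-0.02,0.03,0.65],0,-1]
    - [[-0.02,0.03,0.69],0,-1]
    - [[-0.02,0.03,0.69],0,-1]
    - [[-0.02,0.03,0.69],0,-1]

```text
time: 17.6
position: [0.6537, 0.0337, 0.1493]
tcp_rot: [179.9, -0.0, 73.1]
wrist_force: [0.4, 0.1, -0.4]
opening: 0.248
gripper_force: 25.0
```

step_arm:
  motion:
    - [[0,0,0.01],0,-1]
    - [[0,0,0.02],0,-1]
    - [[0,0,0.03],0,-1]
    - [[0,0,0.03],0,-1]
    - [[0,0,0.03],0,-1]
    - [[0,0,0.03],0,-1]
    - [[0,0,0.03],0,-1]

```text
time: 18.3
position: [0.6535, 0.0333, 0.146]
tcp_rot: [180.0, -0.0, 73.1]
wrist_force: [-0.7, -0.7, 3.2]
opening: 0.243
gripper_force: 25.0
```

Contact with the tip at 40 mm, so the yellow bore is 20 mm deep. Hold a little longer, then back to the beaker.

step_arm:
  motion:
    - [[0,0,0.01],0,-1]
    - [[0,0,0.01],0,-1]
    - [[0,0,0.01],0,-1]
    - [[0,0,0.01],0,-1]
    - [[0,0,0.01],0,-1]

```text
time: 18.8
position: [0.6537, 0.0334, 0.1459]
tcp_rot: [179.9, -0.0, 73.1]
wrist_force: [-1.1, 0.1, 6.9]
opening: 0.244
gripper_force: 25.0
```

step_arm:
  motion:
    - [[0,0,-0.1],0,-1]
    - [[0,0,-0.3],0,-1]
    - [[0,0,-0.6],0,-1]
    - [[0,0,-0.73],0,-1]
    - [[0,0,-0.73],0,-1]
    - [[0,0,-0.73],0,-1]

```text
time: 19.4
position: [0.6526, 0.0335, 0.2168]
tcp_rot: [-179.9, 0.0, 73.1]
wrist_force: [0.7, 0.4, -0.8]
opening: 0.25
gripper_force: 25.0
```

step_arm:
  motion:
    - [[0.23,-0.24,0],0,-1]
    - [[0.46,-0.48,0],0,-1]
    - [[0.7,-0.73,0],0,-1]

```text
time: 19.7
position: [0.602, 0.1221, 0.2153]
tcp_rot: [-179.8, 0.1, 73.0]
wrist_force: [0.2, -0.0, -1.6]
opening: 0.25
gripper_force: 25.0
```

step_arm:
  motion:
    - [[0.23,-0.24,0],0,-1]
    - [[0.46,-0.48,0],0,-1]
    - [[0.7,-0.73,0],0,-1]

```text
time: 20.0
position: [0.5524, 0.2106, 0.2155]
tcp_rot: [-179.8, 0.1, 73.0]
wrist_force: [0.3, -0.2, -0.4]
opening: 0.243
gripper_force: 25.0
```

step_arm:
  motion:
    - [[0.23,-0.24,0],0,-1]
    - [[0.46,-0.48,0],0,-1]
    - [[0.7,-0.73,0],0,-1]
    - [[0.7,-0.73,0],0,-1]
    - [[0.7,-0.73,0],0,-1]
    - [[0.7,-0.73,0],0,-1]

```text
time: 20.6
position: [0.5049, 0.2973, 0.2166]
tcp_rot: [-179.9, 0.1, 73.0]
wrist_force: [0.2, -0.4, -0.3]
opening: 0.242
gripper_force: 25.0
```

```bash
python3 bk.py; python3 go.py .505,.297,.137 .636,-.020,.1357
```

```text
beaker S (array([0.5037, 0.2962, 0.0375]), array([0.4998, 0.297 , 0.0589]), 173)
t 20.6 pos [0.5052 0.2971 0.2168] rot [-1.7996e+02  6.0000e-02  7.2990e+01] F [ 0.87  0.41 -0.84] open 0.245 gf 25.0
.505,.297,.137 [-0.001 -0.002  0.798]
.636,-.020,.1357 [-2.648  2.18   0.013]
```

step_arm:
  motion:
    - [[0,0,0.2],0,-1]
    - [[0,0,0.4],0,-1]
    - [[0,0,0.6],0,-1]
    - [[0,0,0.8],0,-1]
    - [[0,0,0.8],0,-1]
    - [[0,0,0.8],0,-1]
    - [[0,0,0.8],0,-1]
    - [[0,0,0.8],0,-1]
    - [[0,0,0.5],0,-1]
    - [[0,0,0.2],0,-1]
    - [[0,0,0],0,-1]
    - [[0,0,0],0,-1]

```text
time: 21.85
position: [0.5074, 0.2992, 0.2218]
tcp_rot: [179.6, -0.3, 73.1]
wrist_force: [1.1, 0.3, -0.5]
opening: 0.245
gripper_force: 25.0
```

step_arm:
  motion:
    - [[-0.29,0.24,0],0,-1]
    - [[-0.58,0.48,0],0,-1]
    - [[-0.88,0.73,0],0,-1]

```text
time: 22.15
position: [0.5486, 0.1919, 0.2168]
tcp_rot: [-179.9, 0.0, 73.1]
wrist_force: [0.1, 1.4, -0.1]
opening: 0.243
gripper_force: 25.0
```

step_arm:
  motion:
    - [[-0.29,0.24,0],0,-1]
    - [[-0.58,0.48,0],0,-1]
    - [[-0.88,0.73,0],0,-1]

```text
time: 22.45
position: [0.5929, 0.0859, 0.2165]
tcp_rot: [-179.9, 0.0, 73.1]
wrist_force: [0.7, 1.3, -1.1]
opening: 0.245
gripper_force: 25.0
```

step_arm:
  motion:
    - [[-0.29,0.24,0],0,-1]
    - [[-0.58,0.48,0],0,-1]
    - [[-0.88,0.73,0],0,-1]
    - [[-0.88,0.73,0],0,-1]
    - [[-0.88,0.73,0],0,-1]
    - [[-0.88,0.73,0],0,-1]

```text
time: 23.05
position: [0.6363, -0.0172, 0.2167]
tcp_rot: [-179.9, -0.0, 73.1]
wrist_force: [-0.8, 1.0, -1.2]
opening: 0.24
gripper_force: 25.0
```

step_arm:
  motion:
    - [[0,0,0.2],0,-1]
    - [[0,0,0.4],0,-1]
    - [[0,0,0.6],0,-1]
    - [[0,0,0.74],0,-1]
    - [[0,0,0.78],0,-1]
    - [[0,0,0.78],0,-1]
    - [[0,0,0.78],0,-1]

```text
time: 23.75
position: [0.6381, -0.018, 0.1404]
tcp_rot: [179.9, -0.0, 73.1]
wrist_force: [0.2, -0.6, -0.2]
opening: 0.247
gripper_force: 25.0
```

step_arm:
  motion:
    - [[0,0,0.01],0,-1]
    - [[0,0,0.02],0,-1]
    - [[0,0,0.03],0,-1]
    - [[0,0,0.03],0,-1]
    - [[0,0,0.03],0,-1]
    - [[0,0,0.03],0,-1]
    - [[0,0,0.03],0,-1]

```text
time: 24.45
position: [0.6375, -0.0183, 0.1366]
tcp_rot: [180.0, 0.0, 73.1]
wrist_force: [-0.3, 0.1, -0.7]
opening: 0.243
gripper_force: 25.0
```

step_arm:
  motion:
    - [[0,0,0.01],0,-1]
    - [[0,0,0.02],0,-1]
    - [[0,0,0.02],0,-1]
    - [[0,0,0.02],0,-1]
    - [[0,0,0.02],0,-1]
    - [[0,0,0.02],0,-1]

```text
time: 25.05
position: [0.6379, -0.0183, 0.1359]
tcp_rot: [179.9, -0.0, 73.1]
wrist_force: [-1.6, -0.1, 4.2]
opening: 0.247
gripper_force: 25.0
```

Contact with the tip at 30 mm, so the blue bore is 30 mm deep. Hold, lift and return to the stand.

step_arm:
  motion:
    - [[0,0,0.01],0,-1]
    - [[0,0,0.01],0,-1]
    - [[0,0,0.01],0,-1]
    - [[0,0,0.01],0,-1]
    - [[0,0,0.01],0,-1]

```text
time: 25.55
position: [0.6381, -0.0183, 0.1358]
tcp_rot: [179.9, -0.0, 73.1]
wrist_force: [-1.4, -0.2, 8.6]
opening: 0.244
gripper_force: 25.0
```

step_arm:
  motion:
    - [[0,0,-0.1],0,-1]
    - [[0,0,-0.3],0,-1]
    - [[0,0,-0.6],0,-1]
    - [[0,0,-0.9],0,-1]
    - [[0,0,-0.9],0,-1]
    - [[0,0,-0.9],0,-1]

```text
time: 26.15
position: [0.6376, -0.0183, 0.2241]
tcp_rot: [179.9, -0.0, 73.1]
wrist_force: [-0.4, 0.5, -1.1]
opening: 0.246
gripper_force: 25.0
```

step_arm:
  motion:
    - [[-0.3,-0.04,0],0,-1]
    - [[-0.6,-0.07,0],0,-1]
    - [[-0.92,-0.11,0],0,-1]

```text
time: 26.45
position: [0.5986, -0.103, 0.2214]
tcp_rot: [-179.8, -0.0, 73.1]
wrist_force: [0.5, 0.1, -1.8]
opening: 0.25
gripper_force: 25.0
```

step_arm:
  motion:
    - [[-0.3,-0.04,0],0,-1]
    - [[-0.6,-0.07,0],0,-1]
    - [[-0.92,-0.11,0],0,-1]

```text
time: 26.75
position: [0.5612, -0.1881, 0.2214]
tcp_rot: [-179.8, -0.1, 73.1]
wrist_force: [0.7, -1.2, -1.1]
opening: 0.248
gripper_force: 25.0
```

step_arm:
  motion:
    - [[-0.3,-0.04,0],0,-1]
    - [[-0.6,-0.07,0],0,-1]
    - [[-0.92,-0.11,0],0,-1]
    - [[-0.92,-0.11,0],0,-1]
    - [[-0.92,-0.11,0],0,-1]
    - [[-0.92,-0.11,0],0,-1]

```text
time: 27.35
position: [0.5251, -0.2715, 0.2224]
tcp_rot: [-179.9, -0.1, 73.1]
wrist_force: [0.7, 0.0, -0.5]
opening: 0.245
gripper_force: 25.0
```

```bash
python3 - <<'E'
from m import *
im,W=rec("scene"); save(im,"pics/scene4.png",(50,80,190,240),3.5)
im,W=rec("top"); save(im,"pics/top4.png",(320,180,430,270),5)
E
python3 go.py .525,-.274,.1127
```

```text
t 27.4 pos [ 0.5256 -0.2713  0.223 ] rot [-1.7993e+02 -4.0000e-02  7.3140e+01] F [ 0.28 -0.17 -0.33] open 0.247 gf 25.0
.525,-.274,.1127 [-0.027  0.002  1.103]
```

View pics/scene4.png

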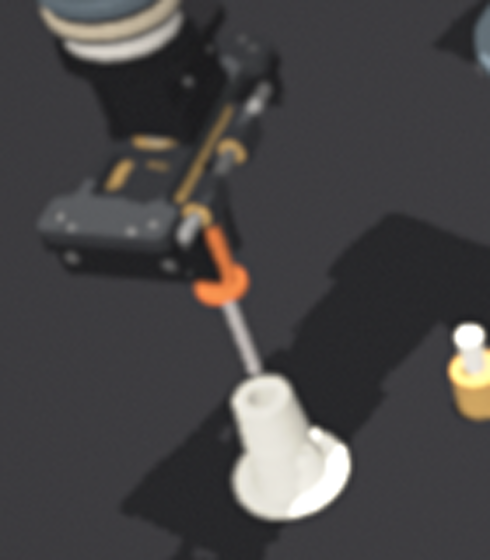

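View pics/top4.png

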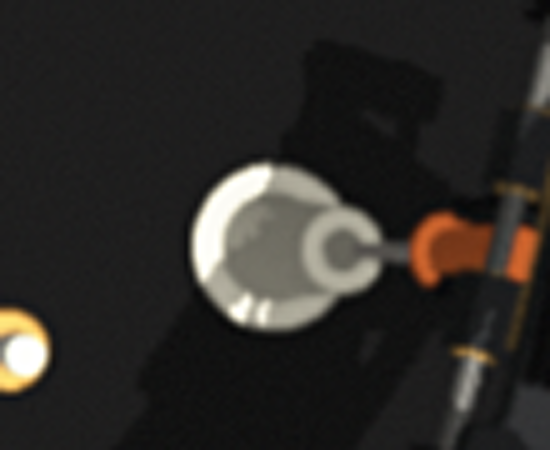

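Both views show the shaft lined up with the tube: tip at (256,372) above the hole at (262,397) in the scene view, and shaft entering the ring at (345,250) in the top view. I'll lower it.

step_arm:
  motion:
    - [[-0.02,0,0],0,-1]
    - [[-0.02,0,0.1],0,-1]
    - [[-0.02,0,0.2],0,-1]
    - [[-0.02,0,0.3],0,-1]
    - [[-0.02,0,0.4],0,-1]
    - [[-0.02,0,0.5],0,-1]
    - [[-0.02,0,0.5],0,-1]

```text
time: 28.15
position: [0.5238, -0.2738, 0.1715]
tcp_rot: [-179.8, -0.1, 73.1]
wrist_force: [0.2, 0.5, -0.8]
opening: 0.246
gripper_force: 25.0
```

step_arm:
  motion:
    - [[0,0,0.1],0,-1]
    - [[0,0,0.2],0,-1]
    - [[0,0,0.3],0,-1]
    - [[0,0,0.4],0,-1]
    - [[0,0,0.5],0,-1]
    - [[0,0,0.55],0,-1]
    - [[0,0,0.58],0,-1]
    - [[0,0,0.58],0,-1]
    - [[0,0,0.58],0,-1]

```text
time: 29.05
position: [0.5252, -0.2748, 0.1158]
tcp_rot: [180.0, 0.0, 73.1]
wrist_force: [-0.7, -1.0, -1.6]
opening: 0.25
gripper_force: 25.0
```

step_arm:
  motion:
    - [[0,0,0.01],0,-1]
    - [[0,0,0.02],0,-1]
    - [[0,0,0.02],0,-1]
    - [[0,0,0.02],0,-0.3]
    - [[0,0,0.02],0,0]
    - [[0,0,0.02],0,0.2]
    - [[0,0,0.02],0,0.2]
    - [[0,0,0.02],0,0.2]
    - [[0,0,0.02],0,0.2]
    - [[0,0,0.02],0,0.2]
    - [[0,0,0.02],0,0.2]

```text
time: 30.15
position: [0.5249, -0.2746, 0.1135]
tcp_rot: [-180.0, -0.0, 73.1]
wrist_force: [0.2, -0.5, -0.1]
opening: 0.602
gripper_force: 0.0
```

step_arm:
  motion:
    - [[0,0,-0.2],0,0.2]
    - [[0,0,-0.4],0,0.2]
    - [[0,0,-0.6],0,0.2]
    - [[0,0,-0.8],0,0.2]
    - [[0,0,-1.0],0,0.2]
    - [[0,0,-1.0],0,0.2]

```text
time: 30.75
position: [0.5265, -0.2758, 0.2164]
tcp_rot: [179.6, 0.1, 73.1]
wrist_force: [0.2, 0.1, 0.6]
opening: 0.601
gripper_force: 0.0
```

```bash
cat > sp.py <<'E'
from m import *
import sys
out={}
for n in("top","scene"):
    im,W=rec(n); np.savez(n,W=W,c=im["color"]); P=W.reshape(-1,3); c=im["color"].reshape(-1,3).astype(int)
    br=(c[:,0]>c[:,2]+50)&(c[:,1]>c[:,2]+25)&(P[:,0]>.3)&(P[:,0]<.95)&(P[:,2]>.01)&(P[:,2]<.075)&(P[:,1]>-.22)&(P[:,1]<.2)
    q=P[br]; lab=[]
    while len(q)>8:
        d=np.hypot(*(q[:,:2]-np.median(q[np.hypot(*(q[:,:2]-q[0,:2]).T)<.04],0)[:2]).T)<.035
        if d.sum()==0: d[0]=True
        k=q[d]; q=q[~d]
        if len(k)<8: continue
        s=P[(np.hypot(*(P[:,:2]-np.median(k,0)[:2]).T)<.03)&(P[:,2]>.01)&(P[:,2]<.11)]; m=np.percentile(s[:,2],99)
        print(n,"brass",np.round(np.median(k,0),4),"stemtop",circ(s[s[:,2]>m-.006]), "top z",round(m,4), "face",circ(s[abs(s[:,2]-m+.036)<.005]))
    o=P[(c[:,0]>150)&(c[:,1]<130)&(c[:,2]<90)&(P[:,2]>.14)&(P[:,2]<.16)&(P[:,1]<-.2)]
    if len(o)>5: print(n,"handle top",circ(o))
E
python3 sp.py; python3 go.py .475,-.1265,.216 .475,-.1265,.045
```

```text
top brass [0.6179 0.0452 0.0612] stemtop (array([0.6186, 0.045 , 0.0298]), array([0.6204, 0.0451, 0.0602]), 280) top z 0.0639 face (array([0.6058, 0.0493, 0.026 ]), array([0.6058, 0.0493, 0.0304]), 7)
top brass [ 0.4799 -0.1185  0.0387] stemtop (array([ 0.4757, -0.1265,  0.0086]), array([ 0.4758, -0.1266,  0.0747]), 47) top z 0.0768 face (array([ 0.476 , -0.1262,  0.0193]), array([ 0.4781, -0.1205,  0.0391]), 121)
top brass [0.452  0.0138 0.0192] stemtop (array([0.4473, 0.0121, 0.0086]), array([0.4485, 0.011 , 0.055 ]), 43) top z 0.0585 face (array([0.4485, 0.0123, 0.0188]), array([0.452 , 0.0149, 0.0197]), 108)
top handle top (array([ 0.527 , -0.275 ,  0.0111]), array([ 0.5261, -0.2748,  0.1511]), 69)
scene brass [0.4534 0.0092 0.0205] stemtop (array([0.4446, 0.0112, 0.0096]), array([0.4468, 0.0109, 0.0561]), 29) top z 0.0585 face (array([0.4482, 0.0107, 0.0205]), array([0.4513, 0.0089, 0.0208]), 79)
scene brass [ 0.4847 -0.1251  0.0356] stemtop (array([ 0.4729, -0.1277,  0.01  ]), array([ 0.4737, -0.1274,  0.076 ]), 29) top z 0.0781 face (array([ 0.4747, -0.1266,  0.0202]), array([ 0.4786, -0.1253,  0.0408]), 88)
scene brass [0.6135 0.0444 0.0626] stemtop (array([0.6133, 0.0447, 0.0298]), array([0.6178, 0.0443, 0.0612]), 218) top z 0.0644 face (array([0., 0., 0.]), array([nan, nan, nan]), 0)
scene handle top (array([ 0.5224, -0.2755,  0.0114]), array([ 0.5232, -0.267 ,  0.1498]), 15)
t 30.9 pos [ 0.5248 -0.2745  0.2134] rot [1.7998e+02 1.0000e-02 7.3060e+01] F [-0.21  0.39  1.03] open 0.604 gf 0.0
.475,-.1265,.216 [ 1.27  -0.907 -0.026]
.475,-.1265,.045 [0.   0.   1.71]
  return _methods._mean(a, axis=axis, dtype=dtype,
  ret = um.true_divide(
```

The rod hangs in its stand again (handle top z about 0.152, at the stand axis), and both spacers are where they were. Next, the 40 mm spacer.

step_arm:
  motion:
    - [[0.2,-0.15,0],0,0.2]
    - [[0.4,-0.3,0],0,0.2]
    - [[0.64,-0.45,0],0,0.2]

```text
time: 31.15
position: [0.4992, -0.1993, 0.2117]
tcp_rot: [-179.8, -0.1, 73.0]
wrist_force: [0.1, 0.8, -1.2]
opening: 0.599
gripper_force: 0.0
```

step_arm:
  motion:
    - [[0.2,-0.15,0],0,0.2]
    - [[0.4,-0.3,0],0,0.2]
    - [[0.63,-0.45,0],0,0.2]
    - [[0.63,-0.45,0.2],0,0.2]
    - [[0.63,-0.45,0.5],0,0.2]
    - [[0.63,-0.45,0.8],0,0.2]
    - [[0.63,-0.45,0.8],0,0.2]
    - [[0.63,-0.45,0.8],0,0.2]

```text
time: 31.95
position: [0.475, -0.1265, 0.1327]
tcp_rot: [-179.8, -0.0, 73.1]
wrist_force: [0.6, -0.6, 0.4]
opening: 0.601
gripper_force: 0.0
```

```bash
python3 go.py .475,-.1268,.045
```

```text
t 31.9 pos [ 0.475  -0.1265  0.1327] rot [-1.7982e+02 -3.0000e-02  7.3060e+01] F [ 0.57 -0.65  0.44] open 0.601 gf 0.0
.475,-.1268,.045 [-0.003  0.001  0.877]
```

step_arm:
  motion:
    - [[0,0,0.2],0,0.2]
    - [[0,0,0.4],0,0.2]
    - [[0,0,0.6],0,0.2]
    - [[0,0,0.75],0,0.2]
    - [[0,0,0.86],0,0.2]
    - [[0,0,0.86],0,0.2]
    - [[0,0,0.86],0,0.2]
    - [[0,0,0.86],0,-0.3]
  grip_force: 20

```text
time: 32.75
position: [0.4765, -0.1272, 0.0485]
tcp_rot: [179.9, 0.0, 73.1]
wrist_force: [0.2, 1.1, -0.4]
opening: 0.568
gripper_force: 0.0
```

step_arm:
  motion:
    - [[0,0,0],0,-0.6]
    - [[0,0,0],0,-1]
    - [[0,0,0],0,-1]
    - [[0,0,0],0,-1]
    - [[0,0,0],0,-1]
    - [[0,0,0],0,-1]
    - [[0,0,0],0,-1]

```text
time: 33.45
position: [0.4756, -0.1267, 0.0475]
tcp_rot: [-180.0, -0.0, 73.1]
wrist_force: [-0.5, -0.6, 1.6]
opening: 0.201
gripper_force: 20.0
```

step_arm:
  motion:
    - [[0,0,-0.1],0,-1]
    - [[0,0,-0.3],0,-1]
    - [[0,0,-0.5],0,-1]
    - [[0,0,-0.75],0,-1]
    - [[0,0,-1],0,-1]
    - [[0,0,-1],0,-1]
    - [[0,0,-1],0,-1]

```text
time: 34.15
position: [0.4758, -0.1268, 0.1479]
tcp_rot: [179.9, 0.0, 73.1]
wrist_force: [-0.3, 0.3, -1.4]
opening: 0.196
gripper_force: 20.0
```

```bash
python3 go.py .668,.088,.145
```

```text
t 34.1 pos [ 0.4758 -0.1268  0.1479] rot [1.7994e+02 1.0000e-02 7.3060e+01] F [-0.34  0.34 -1.42] open 0.196 gf 20.0
.668,.088,.145 [2.615 1.212 0.029]
```

step_arm:
  motion:
    - [[0.29,0.13,0],0,-1]
    - [[0.58,0.27,0],0,-1]
    - [[0.87,0.4,0],0,-1]

```text
time: 34.45
position: [0.5389, -0.0544, 0.1458]
tcp_rot: [-179.8, 0.0, 73.0]
wrist_force: [0.7, -1.7, -1.8]
opening: 0.199
gripper_force: 20.0
```

step_arm:
  motion:
    - [[0.29,0.13,0],0,-1]
    - [[0.58,0.27,0],0,-1]
    - [[0.87,0.4,0],0,-1]

```text
time: 34.75
position: [0.6025, 0.0175, 0.1452]
tcp_rot: [-179.8, 0.0, 73.1]
wrist_force: [-0.4, -0.3, -1.4]
opening: 0.194
gripper_force: 20.0
```

step_arm:
  motion:
    - [[0.29,0.13,0],0,-1]
    - [[0.58,0.27,0],0,-1]
    - [[0.87,0.4,0],0,-1]
    - [[0.87,0.4,0.15],0,-1]
    - [[0.87,0.4,0.25],0,-1]
    - [[0.87,0.4,0.25],0,-1]
    - [[0.87,0.4,0.25],0,-1]

```text
time: 35.45
position: [0.6651, 0.087, 0.1211]
tcp_rot: [-179.8, 0.1, 73.0]
wrist_force: [-0.5, -0.1, -2.2]
opening: 0.199
gripper_force: 20.0
```

```bash
python3 - <<'E'
from m import *
for n,b in(("scene",(200,150,310,260)),("top",(200,130,320,220))):
    im,W=rec(n); save(im,f"pics/{n}5.png",b,5); P=W[b[1]:b[3],b[0]:b[2]].reshape(-1,3);c=im["color"][b[1]:b[3],b[0]:b[2]].reshape(-1,3).astype(int)
    k=(c[:,0]>c[:,2]+50)&(c[:,1]>c[:,2]+25)&(P[:,2]>.066)&(P[:,2]<.12)&(np.hypot(P[:,0]-.668,P[:,1]-.088)<.035)
    q=P[k]; print(n,len(q),np.round([q.min(0),q.max(0)],4) if len(q) else "")
    if len(q)>5: 
        r=lambda a: np.hypot(q[:,0]-a[0],q[:,1]-a[1])-.019
        from scipy.optimize import least_squares
        qq=q; print("cyl fit",least_squares(r,[.668,.088],loss="soft_l1",f_scale=.001).x, "front-edge",np.round(np.median(q,0),4))
E
python3 go.py .6684,.0882,.0675
```

```text
scene 85 [[0.6692 0.0689 0.0723]
 [0.6819 0.1012 0.1008]]
cyl fit [0.66135169 0.08631552] front-edge [0.6785 0.0821 0.0868]
top 0 
t 35.5 pos [0.6664 0.087  0.1226] rot [-1.7999e+02  1.0000e-02  7.3000e+01] F [ 0.07 -0.3  -1.63] open 0.2 gf 20.0
.6684,.0882,.0675 [0.017 0.016 0.551]
```

View pics/scene5.png

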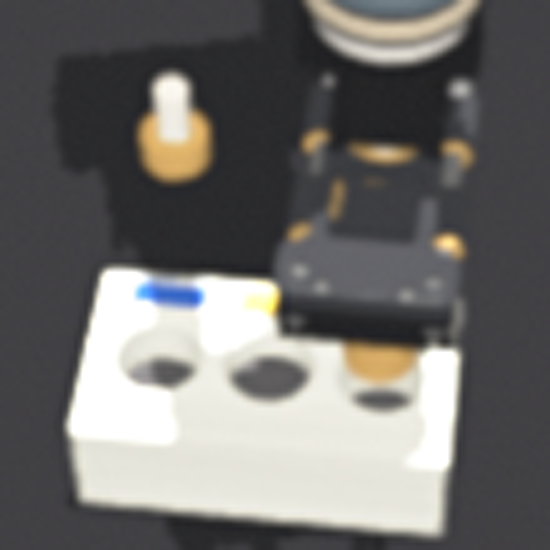

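The spacer hangs just above the red bore: brass at about (380,360), mouth at (380,385). I'll insert it gently and watch the force.

step_arm:
  motion:
    - [[0.017,0.016,0],0,-1]
    - [[0.017,0.016,0],0,-1]
    - [[0.017,0.016,0.05],0,-1]
    - [[0.017,0.016,0.1],0,-1]
    - [[0.017,0.016,0.15],0,-1]
    - [[0.017,0.016,0.19],0,-1]
    - [[0.017,0.016,0.22],0,-1]
    - [[0.017,0.016,0.22],0,-1]

```text
time: 36.35
position: [0.6682, 0.0891, 0.0997]
tcp_rot: [-179.9, 0.0, 73.1]
wrist_force: [0.1, 0.4, -2.7]
opening: 0.198
gripper_force: 20.0
```

Inside without contact; continue down.

step_arm:
  motion:
    - [[0,0,0.06],0,-1]
    - [[0,0,0.12],0,-1]
    - [[0,0,0.18],0,-1]
    - [[0,0,0.24],0,-1]
    - [[0,0,0.28],0,-1]
    - [[0,0,0.3],0,-1]
    - [[0,0,0.3],0,-1]

```text
time: 37.05
position: [0.6685, 0.089, 0.0701]
tcp_rot: [-180.0, 0.0, 73.1]
wrist_force: [1.2, -0.0, -2.2]
opening: 0.2
gripper_force: 20.0
```

step_arm:
  motion:
    - [[0,0,0.01],0,-1]
    - [[0,0,0.02],0,-1]
    - [[0,0,0.02],0,-1]
    - [[0,0,0.02],0,-0.4]
    - [[0,0,0.02],0,0]
    - [[0,0,0.02],0,0]
    - [[0,0,0.02],0,0]
    - [[0,0,0.02],0,0]
    - [[0,0,0.02],0,0]

```text
time: 37.95
position: [0.6687, 0.089, 0.0686]
tcp_rot: [180.0, -0.0, 73.1]
wrist_force: [0.3, 0.4, -0.3]
opening: 0.495
gripper_force: 0.0
```

step_arm:
  motion:
    - [[0,0,-0.1],0,0]
    - [[0,0,-0.2],0,0]
    - [[0,0,-0.4],0,0]
    - [[0,0,-0.6],0,0]
    - [[0,0,-0.8],0,0]
    - [[0,0,-0.8],0,0]

```text
time: 38.55
position: [0.6715, 0.0891, 0.1531]
tcp_rot: [179.5, -0.1, 73.1]
wrist_force: [1.7, 0.2, 0.9]
opening: 0.499
gripper_force: 0.0
```

```bash
python3 go.py .4472,.0115,.145 .4472,.0115,.027
```

```text
t 38.5 pos [0.6715 0.0891 0.1531] rot [ 1.7953e+02 -1.3000e-01  7.3070e+01] F [1.74 0.21 0.91] open 0.499 gf 0.0
.4472,.0115,.145 [-1.395 -1.919  0.081]
.4472,.0115,.027 [0.   0.   1.18]
```

step_arm:
  motion:
    - [[-0.23,-0.31,0],0,0]
    - [[-0.46,-0.62,0],0,0]
    - [[-0.69,-0.94,0],0,0]

```text
time: 38.85
position: [0.5572, 0.0501, 0.1481]
tcp_rot: [-180.0, 0.0, 73.1]
wrist_force: [0.3, 0.7, -0.2]
opening: 0.5
gripper_force: 0.0
```

step_arm:
  motion:
    - [[-0.23,-0.31,0],0,0]
    - [[-0.46,-0.62,0],0,0]
    - [[-0.69,-0.94,0],0,0]
    - [[-0.69,-0.94,0],0,0]
    - [[-0.69,-0.94,0],0,0]
    - [[-0.69,-0.94,0],0,0]

```text
time: 39.45
position: [0.4505, 0.0115, 0.1488]
tcp_rot: [179.8, -0.0, 73.1]
wrist_force: [0.2, 0.2, -0.6]
opening: 0.498
gripper_force: 0.0
```

```bash
python3 - <<'E'
from m import *
im,W=rec("scene"); save(im,"pics/scene6.png",(170,130,330,260),4)
P=pts(W,(330,235,372,288),.045,.06); print("stem20 S",circ(P))
for n in("scene","top"):
    im,W=rec(n);P=W.reshape(-1,3);P=P[np.hypot(P[:,0]-.668,P[:,1]-.088)<.02];print(n,"stem40",circ(P[(P[:,2]>.088)&(P[:,2]<.1)]),"face z",np.median(P[abs(P[:,2]-.06)<.008,2]))
E
python3 go.py .4472,.0115,.027
```

```text
stem20 S (array([0.4462, 0.0107, 0.01  ]), array([0.4488, 0.0106, 0.0552]), 40)
scene stem40 (array([0.6655, 0.0885, 0.0102]), array([0.6683, 0.0879, 0.0958]), 54) face z 0.06050675052126446
top stem40 (array([0.6695, 0.0893, 0.0087]), array([0.6692, 0.09  , 0.0958]), 50) face z 0.05945832246063887
t 39.6 pos [0.4501 0.0118 0.1486] rot [ 1.7992e+02 -1.0000e-02  7.3100e+01] F [-0.73 -0.2  -0.14] open 0.5 gf 0.0
.4472,.0115,.027 [-0.012 -0.026  1.216]
```

View pics/scene6.png

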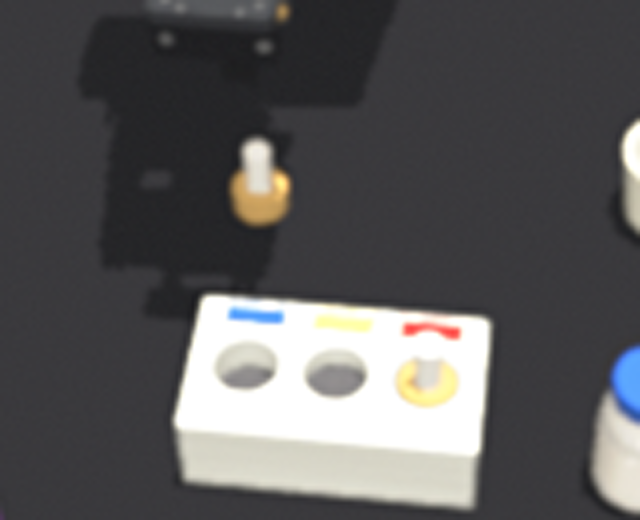

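The 40 mm spacer sits flush in red at (428,380); the 20 mm spacer stands at (260,195). Pick up the latter.

step_arm:
  motion:
    - [[-0.01,-0.025,0.2],0,0]
    - [[-0.01,-0.025,0.4],0,0]
    - [[-0.01,-0.025,0.6],0,0]
    - [[-0.01,-0.025,0.6],0,0]

```text
time: 40.0
position: [0.4452, 0.012, 0.0867]
tcp_rot: [-179.8, 0.0, 73.1]
wrist_force: [-1.6, -0.0, 0.0]
opening: 0.5
gripper_force: 0.0
```

step_arm:
  motion:
    - [[0,0,0.2],0,0]
    - [[0,0,0.4],0,0]
    - [[0,0,0.55],0,0]
    - [[0,0,0.6],0,0]
    - [[0,0,0.6],0,0]
    - [[0,0,0.6],0,-0.4]
    - [[0,0,0.6],0,-1]
    - [[0,0,0.6],0,-1]
    - [[0,0,0.6],0,-1]
    - [[0,0,0.6],0,-1]
    - [[0,0,0.6],0,-1]
    - [[0,0,0.6],0,-1]

```text
time: 41.2
position: [0.4465, 0.0114, 0.0289]
tcp_rot: [179.9, -0.0, 73.1]
wrist_force: [1.4, 0.0, 4.3]
opening: 0.198
gripper_force: 20.0
```

```bash
python3 go.py
```

```text
t 41.2 pos [0.4465 0.0114 0.0289] rot [ 1.7992e+02 -1.0000e-02  7.3060e+01] F [1.36 0.03 4.28] open 0.198 gf 20.0
```

step_arm:
  motion:
    - [[0,0,-0.1],0,-1]
    - [[0,0,-0.3],0,-1]
    - [[0,0,-0.6],0,-1]
    - [[0,0,-0.9],0,-1]
    - [[0,0,-0.9],0,-1]
    - [[0,0,-0.9],0,-1]

```text
time: 41.8
position: [0.4457, 0.0116, 0.119]
tcp_rot: [180.0, -0.0, 73.1]
wrist_force: [0.0, 0.1, -1.6]
opening: 0.199
gripper_force: 20.0
```

```bash
python3 go.py .652,.0343,.11
```

```text
t 41.8 pos [0.4457 0.0116 0.119 ] rot [179.96  -0.    73.06] F [ 0.04  0.09 -1.58] open 0.199 gf 20.0
.652,.0343,.11 [0.818 1.908 0.09 ]
```

step_arm:
  motion:
    - [[0.13,0.3,0],0,-1]
    - [[0.27,0.63,0],0,-1]
    - [[0.41,0.955,0],0,-1]

```text
time: 42.1
position: [0.5488, 0.0233, 0.1167]
tcp_rot: [-179.8, 0.0, 73.0]
wrist_force: [0.3, 0.3, -1.5]
opening: 0.199
gripper_force: 20.0
```

step_arm:
  motion:
    - [[0.13,0.3,0],0,-1]
    - [[0.27,0.63,0],0,-1]
    - [[0.41,0.955,0],0,-1]
    - [[0.41,0.955,0],0,-1]
    - [[0.41,0.955,0.1],0,-1]
    - [[0.41,0.955,0.2],0,-1]
    - [[0.41,0.955,0.2],0,-1]
    - [[0.41,0.955,0.2],0,-1]
    - [[0.41,0.955,0.2],0,-1]

```text
time: 43.0
position: [0.6522, 0.0343, 0.0987]
tcp_rot: [-180.0, 0.0, 73.0]
wrist_force: [-0.3, -0.0, -0.7]
opening: 0.202
gripper_force: 20.0
```

```bash
python3 go.py .6525,.0347,.0689
```

```text
t 43.0 pos [0.6522 0.0343 0.0987] rot [-180.      0.     73.05] F [-0.31 -0.01 -0.7 ] open 0.202 gf 20.0
.6525,.0347,.0689 [0.005 0.002 0.298]
```

step_arm:
  motion:
    - [[0,0,0.05],0,-1]
    - [[0,0,0.1],0,-1]
    - [[0,0,0.14],0,-1]
    - [[0,0,0.18],0,-1]
    - [[0,0,0.18],0,-1]

```text
time: 43.5
position: [0.6519, 0.0344, 0.0796]
tcp_rot: [-179.9, 0.0, 73.1]
wrist_force: [-0.8, 0.4, -1.9]
opening: 0.201
gripper_force: 20.0
```

step_arm:
  motion:
    - [[0,0,0.03],0,-1]
    - [[0,0,0.06],0,-1]
    - [[0,0,0.09],0,-1]
    - [[0,0,0.1],0,-1]
    - [[0,0,0.1],0,-1]
    - [[0,0,0.1],0,-1]

```text
time: 44.1
position: [0.6526, 0.0344, 0.0706]
tcp_rot: [180.0, -0.0, 73.1]
wrist_force: [0.5, -0.0, -2.4]
opening: 0.2
gripper_force: 20.0
```

It is in without contact; release and rise.

step_arm:
  motion:
    - [[0,0,0.01],0,-1]
    - [[0,0,0.015],0,-1]
    - [[0,0,0.015],0,-1]
    - [[0,0,0.015],0,-0.4]
    - [[0,0,0.015],0,0]
    - [[0,0,0.015],0,0]
    - [[0,0,0.015],0,0]
    - [[0,0,0.015],0,0]
    - [[0,0,0.015],0,0]

```text
time: 45.0
position: [0.6526, 0.0344, 0.0691]
tcp_rot: [180.0, -0.0, 73.1]
wrist_force: [-0.4, -0.1, 0.0]
opening: 0.491
gripper_force: 0.0
```

step_arm:
  motion:
    - [[0,0,-0.1],0,0]
    - [[0,0,-0.3],0,0]
    - [[0,0,-0.6],0,0]
    - [[0,0,-0.9],0,0]
    - [[0,0,-0.9],0,0]

```text
time: 45.5
position: [0.6561, 0.0341, 0.1648]
tcp_rot: [179.4, -0.1, 73.1]
wrist_force: [0.6, -0.6, 0.3]
opening: 0.5
gripper_force: 0.0
```

step_arm:
  motion:
    - [[0,-0.3,-0.2],0,0]
    - [[0,-0.6,-0.4],0,0]
    - [[0,-1,-0.5],0,0]

```text
time: 45.8
position: [0.5577, 0.0633, 0.2103]
tcp_rot: [179.8, -0.0, 73.0]
wrist_force: [-0.6, 0.7, 0.2]
opening: 0.499
gripper_force: 0.0
```

step_arm:
  motion:
    - [[0,-0.3,0],0,0]
    - [[0,-0.6,0],0,0]
    - [[0,-1,0],0,0]
    - [[0,-1,0],0,0]
    - [[0,-1,0],0,0]
    - [[0,-1,0],0,0]

```text
time: 46.4
position: [0.4626, 0.0924, 0.2094]
tcp_rot: [179.9, -0.0, 73.1]
wrist_force: [0.4, -0.0, -0.5]
opening: 0.501
gripper_force: 0.0
```

```bash
python3 - <<'E'
from m import *
for n in("scene","top"):
    im,W=rec(n)
    if n=="scene": save(im,"pics/scene7.png")
    A=W.reshape(-1,3)
    for nm,x,y in(("red",.668,.088),("yel",.652,.034)):
        P=A[np.hypot(A[:,0]-x,A[:,1]-y)<.02];print(n,nm,circ(P[(P[:,2]>.088)&(P[:,2]<.1)]),"face z",np.median(P[abs(P[:,2]-.06)<.008,2]))
    o=A[(np.hypot(A[:,0]-.525,A[:,1]+.274)<.025)&(A[:,2]>.145)]
    if len(o)>5: print("handle",circ(o))
E
python3 go.py
```

```text
scene red (array([0.6662, 0.0881, 0.0103]), array([0.6683, 0.0877, 0.0954]), 51) face z 0.06025024001017448
scene yel (array([0.651 , 0.0341, 0.0098]), array([0.6529, 0.0332, 0.0958]), 42) face z 0.06064612991802861
handle (array([ 0.5241, -0.2743,  0.0114]), array([ 0.5247, -0.2746,  0.1517]), 62)
top red (array([0.6697, 0.0893, 0.0088]), array([0.6691, 0.0901, 0.0949]), 50) face z 0.05941866088643791
top yel (array([0.6546, 0.0351, 0.0089]), array([0.6543, 0.0346, 0.0947]), 47) face z 0.05927765009727122
handle (array([ 0.5273, -0.2755,  0.0115]), array([ 0.5262, -0.2748,  0.1508]), 88)
t 46.5 pos [0.4627 0.0923 0.2091] rot [ 1.7992e+02 -2.0000e-02  7.3030e+01] F [ 0.3   1.03 -0.02] open 0.5 gf 0.0
```

View pics/scene7.png

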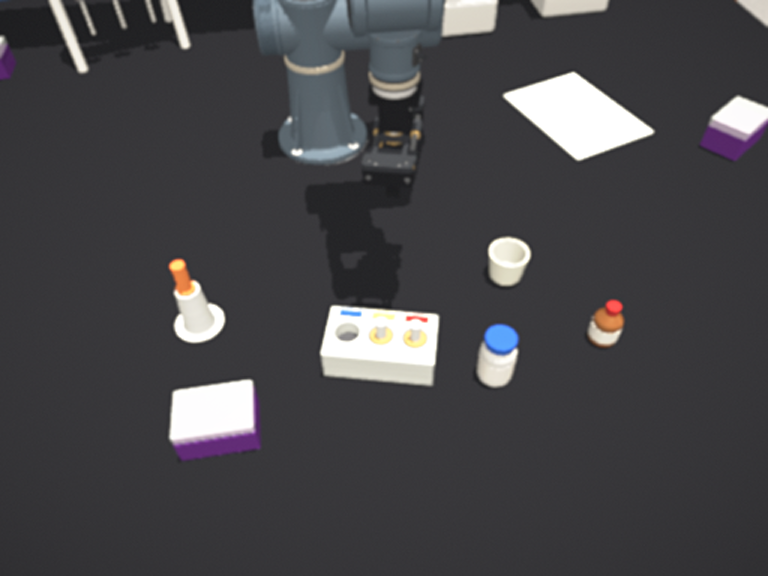

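Both spacers are flush, in red (415,335) and yellow (381,333). The rod hangs in its stand at (180,275), the beaker stands upright at (508,262), and no other spacer is on the bench. Handing in.

```bash
python3 -c "
from cell import ctrl
print(ctrl.job_done())"
```

```text
the job is handed in; nothing more can be done
None
```

The job is handed in, though the hand-in call returned no verdict: the bores measured red 40 mm, yellow 20 mm and blue 30 mm; the 40 mm spacer is flush in red and the 20 mm in yellow (no 30 mm spacer was on the bench); the rod hangs in its stand, and the beaker, tip box and bottles are where they were.

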